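# Lock the stock tray with its drop bolt

## Robot

A 7-joint arm with a two-finger parallel gripper is mounted at the origin on the work surface. World frame = base frame: x ahead of the robot, y to its left, z up, the work surface at z = 0. Lengths are in m, angles in rad, forces in N, time in s.
With the tool pointing down it reaches from about 0.425 to 0.825 m from the base axis. Payload 3.6 kg.
Tool frame: the origin (TCP) lies at the very end of the fingers, on their centre line; the grasp point (between the pads) lies bot.grip_point_offset behind it (bot.grip_point_offset is the distance from the TCP to the grasp point, in m); y points along the fingers, x is the direction in which the jaws open and shut, and the axes are right-handed (so a half turn about y gives the same grasp; the last joint's range is limited). The gripper opens to 85 mm and grips with 20 to 120 N. Pads are 22 mm wide; open, the fingers measure 114 mm over their backs; the gripper's body (76 mm by 85 mm) begins 54 mm behind the grasp point. The pads swing forward as they close: fully open they stand 13 mm farther back than shut.
Start: joints at [1.165, 0.615, -0.013, 1.423, 0.008, 1.103, -0.04], TCP at [0.241, -0.604, 0.231] pointing down, gripper open.
Joint ranges: [-3.12, 3.12], [-0.3, 2.06], [-1.34, 1.32], [0.26, 2.42], [-1.36, 4.5], [0.01, 1.98], [-2.84, 2.84]. Speed limits (rad/s): [2.79, 2.79, 3.14, 3.14, 3.14, 3.14, 3.14].

## Interface

Orientations are given as a rotation vector (axis times angle).
In Python, from bench import status, eyes, order, bot gives the robot as it stands.
- The arm moves only by the tool apply_moves, never from a script. Its argument "targets" is a list of rows, each a list of 4 numbers: the shift along the world's x, y, z normalised to -1 to 1, where 1 is 750 mm, then the turn about the world's z normalised to -1 to 1, where 1 is 45 degrees. A call has exactly 5 rows; each row is the pose to reach, as a shift and turn from the pose commanded when the call began; what a row does not reach only later rows make up. A row lasts 1/12 s, in which the tool goes at most 41.7 mm and 7.16 degrees, less where a joint would pass 70% of its speed; a pose out of reach is approached as far as the arm can. A call with a number of a shift or a turn outside -1 to 1 is refused whole. A call with a gripper value outside its range is refused whole. "claw" is the closure, from -1 (fully open) to 1 (shut), set as the call begins (left out, the last holds). The fingers move at their own pace and stop on an object; "grip_force" is the grip in N (left out, the last holds). Time passes only in rows, so rows that repeat a pose let the fingers close, or fill a call up. It gives the time, the measured TCP pose, the force and the opening at its end, in the units of the state.
- status.get_state(): the state, without advancing time (a new reading comes with each control period).
- eyes.capture(name): name is "scene" or "top" or "wrist"; returns the picture (480x640x3 uint8, red, green, blue); there is no depth.
- eyes.calibration(name): a dict with "K" (3x3 intrinsics, pixels), "k1" (the pictures are not rectified: a ray, as slopes to the right and down, at radius r is drawn at 1 + k1 r^2 times it, then the intrinsics apply), "xyz" and "attitude" of the camera in the world; the wrist camera has in their place "tool_from_camera" (4x4, takes a point from camera to tool coordinates, whose origin is the TCP and whose axes are the tool frame's). Camera axes: x right, y up, looking along -z (the intrinsics and any distortion apply to the point x, -y, -z); pixel columns grow to the right and rows downward; lengths in m; the calibration is good to about 2 mm. A picture is of the moment at which its call begins: read the wrist's pose just before it. calibration takes no time and is no camera call.
- order.hand_in(): hands the job in, once; it reports no verdict.
The state is a dict: "t": time; "qpos": joint angles; "qvel": joint speeds; "effort": joint torques, N m; "ee_pos": TCP position; "tcp_rot": TCP orientation; "contact_force": force on the tool from outside, world axes, zero at the start; "ft_torque": the same for the moment, N m; "grip_width": finger opening in m.
Only numpy, scipy, OpenCV 4.12 (cv2) and the standard library are available. Lean on these libraries where they do the work, as an engineer would, in place of code of your own. Each camera call takes 0.05 s, during which the arm holds its last target. There are 200 camera calls.

## Task

Push the stock tray along its runners until its socket is lined up under the bolt, leaving the bolt up meanwhile. Then pull the bolt's handle up out of its notches, give it about a quarter turn, and let the bolt down into the socket until it bottoms out, so that the tray is locked. Leave the can, the jar and the carton where they stand.

Things in the scene. Friction and masses are not known exactly. Their poses are not given: they have to be found in the camera images.
- unit: Fixed grey-green steel frame, base plate 290 x 420 x 12 mm. Origin on the bench, on the bolt's axis. y: the tray's sliding direction; z: up. An arm 50 mm wide (top 87 mm above the bench) comes from a post at x = -144 mm and carries the bolt's guide: an upright sleeve on the origin's axis, 19 mm square bore, 52 to 98 mm above the bench.
- guide (a point): Point on the bolt's axis, level with the tops of two fixed posts that stand beside the sleeve at the frame's x = +20 and -20 mm (12.5 mm along x, 18 mm along y in plan), 143 mm above the bench. Each post has a notch along x in its top, 9 mm wide, 6 mm deep. On the +y and -y sides the gap between the posts is open. Axes as the frame's.
- tray (a joint): Slide of the aluminium tray (246 x 220 mm, 1.5 kg, three flat tins fixed in it) along the frame's y, in m. 0: socket exactly under the bolt. It starts 40 to 110 mm short (negative), is pushed to +y, and can overshoot to +50 mm: no stop or click at 0. Slides with about 3 N of friction, stays where it is left. Lining up to 4 mm is enough.
- socket (a point): Centre of the mouth of the tray's socket, on top of a steel block 50 x 50 mm, 46 mm above the bench. Round blind hole, 26 mm in diameter, 24 mm deep. Axes as the frame's.
- tab (a point): Top centre of the tray's upright push tab, a steel plate 40 mm along the frame's x, 10 mm thick along y, 22 to 72 mm above the bench (tray floor at 22). Push it on either flat side; 50 mm beside each is free above the 38 mm high tray rim. It is 100 mm from the socket towards the frame's +x, at the same y: level with the bolt in y when lined up.
- bolt_handle (a point): Centre of the bolt's black bar handle: 50 mm along the bolt's x, 14 mm thick along its y, 26 mm tall. Starts along the frame's x, 209 mm above the bench; 175 mm when the bolt has bottomed out. The bolt is a loose upright steel rod in the sleeve, 16 mm in diameter, 0.18 to 0.35 kg, free to rise, fall and turn except for its cross pin.
- bolt_pin (a point): Centre of the bolt's cross pin, 50 mm long along the bolt's x (parallel to the handle), 6 mm square, 69 mm below the handle's centre. At the start it lies in the posts' notches. Raised 7 to 25 mm it can be turned either way; turned 50 to 130 degrees it passes down between the posts. Not raised, it cannot turn.
- bolt_tip (a point): Centre of the lower end of the bolt, on its axis, 153 mm below the handle's centre. 56 mm above the bench at the start, 22 mm when it has bottomed out in the socket (about 46 mm when it stands on the block beside the hole). It leaves the sleeve if raised over 40 mm. Axes: the bolt's.
- can: Bystander: food can, 74 mm in diameter, 110 mm tall, origin at the centre of its underside.
- jar: Bystander: glass jar, 70 mm in diameter, 120 mm tall, origin at the centre of its underside.
- carton: Bystander: yellow carton, 60 x 150 x 190 mm tall, origin at the centre of its underside.
Things that resemble listed ones, but are neither listed nor needed, are in the scene too. Of the things that look like the part that bears bolt_handle, the smallest one is meant.

How it is judged:
On the way, in this order (a step that is already met when the one before it is completed fails the run):
1. the tray is lined up (within 5 mm) while the bolt is still up (value of joint tray between -0.005 and 0.005 m and height (world z) of bolt_tip above 0.05 m), for 0.2 s.
2. the bolt is pulled up out of its notches (height (world z) of bolt_tip above 0.06 m), for 0.1 s.
At the end, for the whole second after the job is handed in: The bolt stands upright in the sleeve with its lower end on the floor of the tray's socket (within 3 mm of height, within 9 mm of the socket's axis) and stays there; the tray is within 8 mm of the lined-up position (height (world z) of bolt_tip below 0.025 m and horizontal distance between bolt_tip and socket below 0.009 m and angle between bolt_tip's own z axis and vertical below 0.12 rad and value of joint tray between -0.008 and 0.008 m); the robot touches nothing.
It fails at once if the can is moved more than 30 mm or tipped over (distance of can from where it was at the start of the episode above 0.03 m or angle between can's own z axis and vertical above 0.5 rad).
It fails at once if the jar is moved more than 30 mm or tipped over (distance of jar from where it was at the start of the episode above 0.03 m or angle between jar's own z axis and vertical above 0.5 rad).
It fails at once if the carton is moved more than 30 mm or tipped over (distance of carton from where it was at the start of the episode above 0.03 m or angle between carton's own z axis and vertical above 0.5 rad).
It also fails if it takes over 53 s, if anything falls off the work surface, if the arm or the gripper's body presses on something with over 40 N, if the wrist force passes 120 N, or if a joint passes its speed limit or range.

## Working session

There is one attempt and no reset: what is moved stays moved. The work goes in short steps, Python scripts to look and compute and a tool call to move; the robot and the scene stay as the last step left them, time stands still between calls to the robot, and variables do not carry over. Pictures are saved under pics/ and viewed, about 8 in all and at most 12, crops included, and the job is handed in when it is done.

Besides the shell and the picture viewer there is one more tool, called after "Request:" as name([rows], argument=value, ...), one row to a line, values as JSON. apply_moves: Moves the arm, as the interface text tells. Scaled input: -1 to 1 covers 750 mm each way for a shift and 45 degrees each way for a turn. Its arguments: {"type":"object","properties":{"targets":{"type":"array","items":{"type":"array","items":{"type":"number","minimum":-1,"maximum":1}}},"claw":{"type":"number"},"grip_force":{"type":"number"}},"required":["targets"]}

```bash
mkdir -p pics; ls; cat > h.py <<'E'
import numpy as np,cv2
from scipy.spatial.transform import Rotation as R
from bench import status,eyes,order,bot
def cap(n,f):
    s=status.get_state(); im=eyes.capture(n); cv2.imwrite('pics/'+f,im[:,:,::-1]); return s,im
def cam(n,s=None):
    c=eyes.calibration(n)
    K=np.array(c['K'])
    if 'tool_from_camera' in c:
        T=np.array(c['tool_from_camera']);Rt=R.from_rotvec(s['tcp_rot']).as_matrix()
        return K,c['k1'],Rt@T[:3,:3],Rt@T[:3,3]+np.array(s['ee_pos'])
    a=np.array(c['attitude']); Rm=R.from_rotvec(a).as_matrix() if a.shape==(3,) else a
    return K,c['k1'],Rm,np.array(c['xyz'])
def ray(n,uv,s=None):
    K,k1,Rm,o=cam(n,s)
    p=cv2.undistortPoints(np.array([[uv]],float),K,np.array([k1,0,0,0,0.]))[0,0]
    return o,Rm@np.array([p[0],-p[1],-1])
def onz(n,uv,z,s=None):
    o,d=ray(n,uv,s); return o+d*(z-o[2])/d[2]
def proj(n,P,s=None):
    K,k1,Rm,o=cam(n,s); q=Rm.T@(np.array(P,float)-o); x,y=q[0]/-q[2],-q[1]/-q[2]; f=1+k1*(x*x+y*y)
    return K[0,0]*x*f+K[0,2],K[1,1]*y*f+K[1,2]
E
python3 - <<'E'
from h import *
s,a=cap('scene','s0.png');s,b=cap('top','t0.png')
print(s,bot.grip_point_offset)
for n in('scene','top','wrist'):print(eyes.calibration(n))
E
```

```text
pics
{'t': 0.05, 'qpos': array([ 1.16450665,  0.61590119, -0.01259094,  1.42488041,  0.00809644,
        1.10339668, -0.04041185]), 'qvel': array([-1.28658722e-04, -1.68843905e-03,  7.66241761e-05, -2.93840175e-03,
        3.71530986e-04,  5.24941922e-04, -6.73239944e-04]), 'effort': array([ 6.48538571e-04, -4.70811939e+01,  2.60275640e-01, -1.71777982e+01,
        1.01007835e-02,  5.70309057e-03, -1.90797078e-05]), 'ee_pos': array([ 0.24068875, -0.60298375,  0.23015604]), 'tcp_rot': array([-1.36386622,  0.92658766, -0.92308339]), 'contact_force': array([ 0.60723424,  0.83729097, -0.1792323 ]), 'ft_torque': array([ 0.00613542, -0.03295384, -0.00869884]), 'grip_width': 0.08555966284213874} 0.0187
{'K': array([[534.77718984,   0.        , 314.60944058],
       [  0.        , 534.77718984, 240.11399366],
       [  0.        ,   0.        ,   1.        ]]), 'k1': -0.08702168495425089, 'xyz': array([1.00995555, 0.66778368, 1.15769634]), 'attitude': array([0.25852585, 0.78783064, 2.37209633])}
{'K': array([[614.64515595,   0.        , 310.7206122 ],
       [  0.        , 614.64515595, 257.92693951],
       [  0.        ,   0.        ,   1.        ]]), 'k1': 0.010910560429190905, 'xyz': array([0.43217831, 0.06816799, 1.56110059]), 'attitude': array([ 0.07349455, -0.05329721, -1.5844115 ])}
{'K': array([[338.18833342,   0.        , 319.41207477],
       [  0.        , 338.18833342, 239.7462144 ],
       [  0.        ,   0.        ,   1.        ]]), 'k1': -0.010071351167973063, 'tool_from_camera': array([[ 9.99998591e-01, -6.66319389e-04,  1.54047761e-03,
         1.28221149e-03],
       [ 1.66290652e-03,  2.68875515e-01, -9.63173501e-01,
        -1.42519134e-01],
       [ 2.27584468e-04,  9.63174706e-01,  2.68876244e-01,
         6.91503179e-02],
       [ 0.00000000e+00,  0.00000000e+00,  0.00000000e+00,
         1.00000000e+00]])}
```

View pics/s0.png

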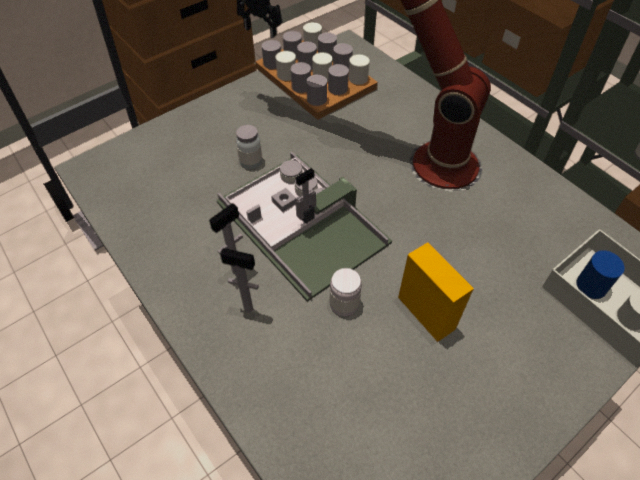

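View pics/t0.png

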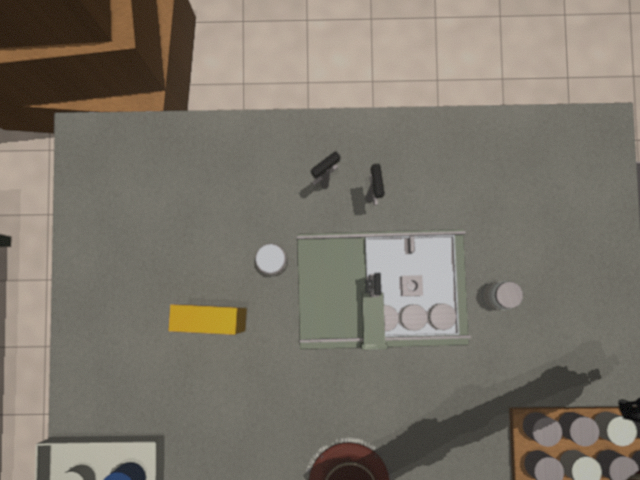

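The top view has +x up and +y to the left. The real bolt is at about (375,284), the socket at (413,286) and the tab at (409,245). Two decoy bolts stand at (325,165) and (377,180). I'll zoom in to measure.

```bash
python3 - <<'E'
from h import *
a=cv2.imread('pics/t0.png')[222:357,285:485]; b=cv2.imread('pics/s0.png')[150:285,210:410]
cv2.imwrite('pics/c0.png',np.vstack([cv2.resize(a,None,fx=4,fy=4,interpolation=2)])); 
im=cv2.imread('pics/s0.png')[150:300,210:410];cv2.imwrite('pics/c1.png',cv2.resize(im,None,fx=4,fy=4,interpolation=2))
E
```

```text
(no output)
```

View pics/c0.png

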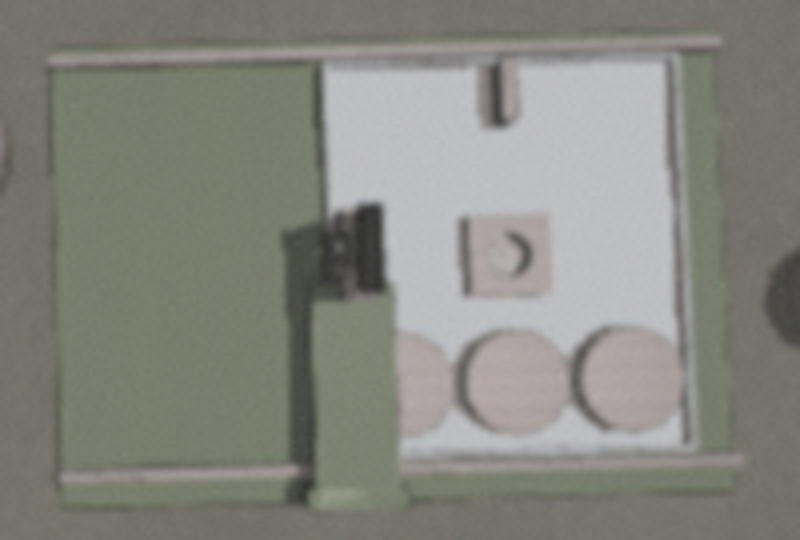

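View pics/c1.png

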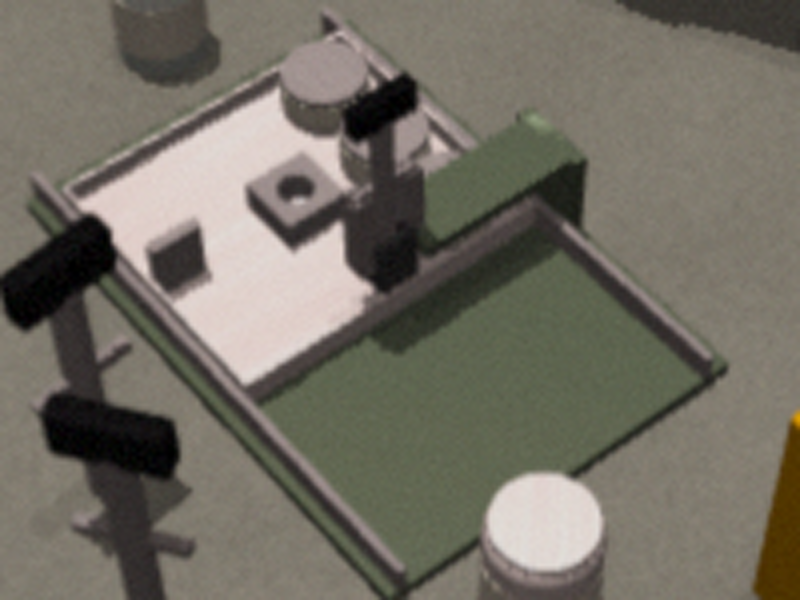

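```bash
cat >> h.py <<'E'
def c0(u,v): return (u/4-.375+285,v/4-.375+222)
def c1(u,v): return (u/4-.375+210,v/4-.375+150)
def tri(a,b):
    A=np.zeros((3,3));y=np.zeros(3)
    for o,d in(a,b):
        d=d/np.linalg.norm(d);P=np.eye(3)-np.outer(d,d);A+=P;y+=P@o
    return np.linalg.solve(A,y)
E
python3 - <<'E'
from h import *
T=lambda u,v,z:onz('top',c0(u,v),z)
p,q=T(50,62,.038),T(720,42,.038);print('rail',p,q,'yaw',np.degrees(np.arctan2(-(p-q)[0],(p-q)[1])))
p,q=T(62,478,.038),T(742,458,.038);print('rail2',p,q,np.degrees(np.arctan2(-(p-q)[0],(p-q)[1])))
print('handle',T(370.5,248,.222),'scene',onz('scene',c1(380,100),.22), tri(ray('top',c0(370.5,248)),ray('scene',c1(380,100))))
print('socket',T(510,255.5,.046),onz('scene',c1(297,188),.046))
print('tab',T(509,93,.072),onz('scene',c1(177,240),.072))
for n,uv in(('can/jar',(508,295)),('jar',(270,259))):print(n,onz('top',uv,.115))
print('carton',onz('top',(205,319),.19)); print('decoys',onz('top',(325,165),.25),onz('top',(377,180),.25))
s=status.get_state();print(R.from_rotvec(s['tcp_rot']).as_matrix().round(2))
E
```

```text
rail [0.60784448 0.12003398 0.038     ] [ 0.61382113 -0.29642115  0.038     ] yaw 0.8222090344450738
rail2 [0.35041666 0.11580131 0.038     ] [ 0.35717085 -0.30103166  0.038     ] 0.9283160663854234
handle [ 0.48216043 -0.0593155   0.222     ] scene [ 0.48803402 -0.05640916  0.22      ] [ 0.4833622  -0.0609349   0.21305435]
socket [ 0.48288763 -0.16153883  0.046     ] [ 0.48646784 -0.15996821  0.046     ]
tab [ 0.58063139 -0.15968468  0.072     ] [ 0.58782699 -0.15296285  0.072     ]
can/jar [ 0.45520974 -0.37378269  0.115     ]
jar [0.54798035 0.18214132 0.115     ]
carton [0.41027566 0.32208084 0.19      ]
decoys [0.73954584 0.05050574 0.25      ] [ 0.70472915 -0.06117067  0.25      ]
[[ 0.37 -0.    0.93]
 [-0.93  0.    0.37]
 [-0.   -1.   -0.  ]]
```

```bash
python3 - <<'E'
from h import *
print('near',tri(ray('top',(325,165)),ray('scene',c1(110,435))),'far',tri(ray('top',(377,181)),ray('scene',c1(57,270))))
for z in(.2,.25):print(onz('top',(374,165),z),onz('top',(380,197),z))
E
```

```text
near [0.74803515 0.04925768 0.21845126] far [ 0.71000944 -0.06497875  0.21885787]
[ 0.74935467 -0.06014236  0.2       ] [ 0.67650422 -0.07193482  0.2       ]
[ 0.73770321 -0.05542888  0.25      ] [ 0.66752891 -0.06678814  0.25      ]
```

Request:
apply_moves([
  [0.03, 0.037, 0.021, 0.154],
  [0.059, 0.075, 0.043, 0.308],
  [0.088, 0.112, 0.064, 0.462],
  [0.118, 0.15, 0.086, 0.616],
  [0.147, 0.187, 0.107, 0.77],
], claw=-1)

```text
t: 0.52
ee_pos: [0.352, -0.4616, 0.3119]
tcp_rot: [-1.522, 0.455, -0.454]
contact_force: [1.1, -0.4, 0.1]
grip_width: 0.0851
```

Request:
apply_moves([
  [0.03, 0.037, 0, 0.154],
  [0.059, 0.075, 0, 0.308],
  [0.088, 0.112, 0, 0.462],
  [0.118, 0.15, 0, 0.616],
  [0.147, 0.187, 0, 0.77],
])

```text
t: 0.93
ee_pos: [0.462, -0.3214, 0.3113]
tcp_rot: [-1.57, -0.019, 0.02]
contact_force: [0.2, -0.4, -0.2]
grip_width: 0.0855
```

Request:
apply_moves([
  [0.032, 0.04, 0, 0],
  [0.064, 0.08, 0, 0],
  [0.096, 0.12, 0, 0],
  [0.16, 0.205, 0, 0],
  [0.16, 0.205, 0, 0],
])

```text
t: 1.35
ee_pos: [0.5823, -0.1673, 0.311]
tcp_rot: [-1.57, -0.014, 0.016]
contact_force: [0.5, 0.6, 0.8]
grip_width: 0.0854
```

```bash
python3 - <<'E'
from h import *
s,im=cap('wrist','w0.png');print(s['t'],s['ee_pos'],R.from_rotvec(s['tcp_rot']).as_matrix().round(3),s['qpos'])
print(proj('wrist',[.584,-.16,.072],s),proj('wrist',[.483,-.06,.222],s))
E
```

```text
1.35 [ 0.58226733 -0.16731106  0.3110456 ] [[ 1.    -0.001 -0.019]
 [ 0.019  0.001  1.   ]
 [-0.001 -1.     0.001]] [ 0.48022284  0.50737227 -0.3948691   1.42464035  0.1977405   1.24980495
  0.08652421]
(np.float64(320.0155641359301), np.float64(200.78444709929275)) (np.float64(163.15148484358184), np.float64(77.33389237232984))
```

View pics/w0.png

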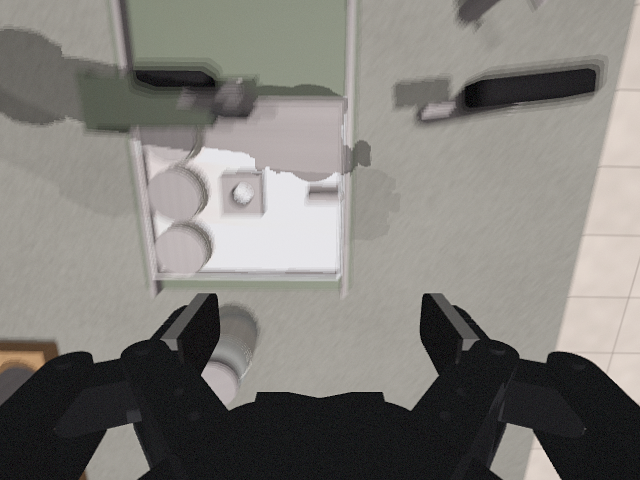

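The wrist view shows the tab at about (325,188), the socket hole at (242,193) and the bolt handle at (175,77). There is some motion blur.

```bash
python3 - <<'E'
from h import *
s,im=cap('wrist','w1.png')
c=cv2.resize(im[50:230,110:410,::-1],None,fx=2.6,fy=2.6,interpolation=2);cv2.imwrite('pics/w1c.png',c)
print(onz('wrist',(325,188),.072,s),onz('wrist',(242,193),.046,s),onz('wrist',(175,76),.222,s))
E
```

```text
[ 0.59497742 -0.13195904  0.072     ] [ 0.49596538 -0.14403077  0.046     ] [ 0.49403655 -0.04838431  0.222     ]
```

View pics/w1c.png

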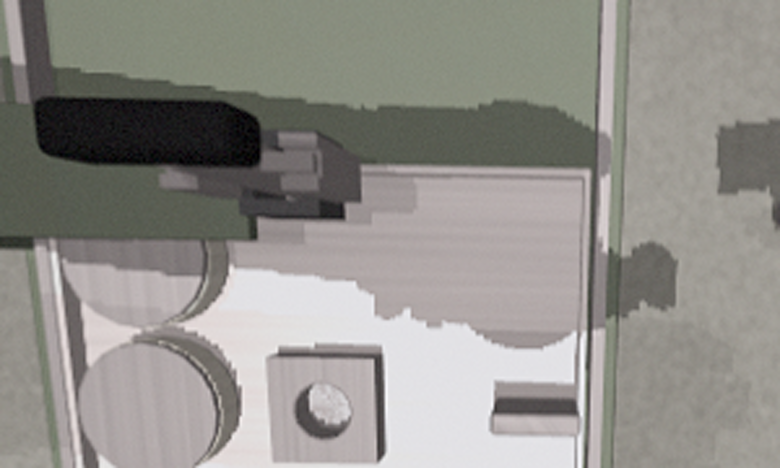

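```bash
python3 - <<'E'
from h import *
s=status.get_state();f=lambda u,v,z:onz('wrist',(u/2.6+110-.3,v/2.6+50-.3),z,s)
print(s['ee_pos'],'tab',f(534,422,.072),f(490,422,.072),f(578,422,.072));print('sock',f(322,409,.046));print('handle',f(135,127,.222),f(38,100,.222),f(258,163,.196),f(38,163,.222))
E
```

```text
[ 0.58480859 -0.15943719  0.31093792] tab [ 0.58183722 -0.16351812  0.072     ] [ 0.56247832 -0.1641452   0.072     ] [ 0.60120067 -0.16288928  0.072     ]
sock [ 0.4822979  -0.16534705  0.046     ]
handle [ 0.48211302 -0.06538779  0.222     ] [ 0.4588432  -0.05989363  0.222     ] [ 0.50400285 -0.07057995  0.196     ] [ 0.45720321 -0.07448224  0.222     ]
```

Request:
apply_moves([
  [-0.003, -0.005, -0.05, 0],
  [-0.003, -0.005, -0.1, 0],
  [-0.003, -0.005, -0.15, 0],
  [-0.003, -0.005, -0.2, 0],
  [-0.003, -0.005, -0.25, 0],
])

```text
t: 1.87
ee_pos: [0.5784, -0.1739, 0.1222]
tcp_rot: [-1.571, -0.014, 0.014]
contact_force: [0.4, -0.0, -0.2]
grip_width: 0.0855
```

Request:
apply_moves([
  [0, 0, -0.03, 0],
  [0, 0, -0.06, 0],
  [0, 0, -0.09, 0],
  [0, 0, -0.1, 0],
  [0, 0, -0.1, 0],
])

```text
t: 2.28
ee_pos: [0.5771, -0.1733, 0.0466]
tcp_rot: [-1.57, -0.01, 0.019]
contact_force: [-0.1, 0.4, 1.0]
grip_width: 0.0853
```

Request:
apply_moves([
  [0, 0, 0, 0],
  [0, 0, 0, 0],
  [0, 0, 0, 0],
  [0, 0, 0, 0],
  [0, 0, 0, 0],
], claw=1, grip_force=25)

```text
t: 2.7
ee_pos: [0.5841, -0.1734, 0.0518]
tcp_rot: [-1.572, -0.024, 0.006]
contact_force: [5.7, 0.0, 2.6]
grip_width: 0.039
```

Request:
apply_moves([
  [0, 0, 0, 0],
  [0, 0, 0, 0],
  [0, 0, 0, 0],
  [0, 0, 0, 0],
  [0, 0, 0, 0],
])

```text
t: 3.12
ee_pos: [0.5841, -0.1734, 0.0518]
tcp_rot: [-1.572, -0.023, 0.006]
contact_force: [4.7, 0.2, 3.7]
grip_width: 0.0388
```

```bash
python3 - <<'E'
from h import *
s,w=cap('wrist','w2.png');s2,t=cap('top','t2.png');s3,c=cap('scene','s2.png')
print(s['ee_pos'],s['contact_force'],s['qvel'].round(4))
a=cv2.resize(t[222:357,285:485],None,fx=2,fy=2,interpolation=2);b=cv2.resize(c[150:285,210:410],None,fx=2,fy=2,interpolation=2)
w=cv2.resize(w[:330],(640,330))
out=np.zeros((600,800,3),np.uint8);out[:270,:400]=a;out[:270,400:]=b;out[270:,:640]=w
cv2.imwrite('pics/m2.png',out[:,:,::-1])
E
```

```text
[ 0.58411533 -0.1733606   0.0518116 ] [4.66824509 0.1684045  3.72297904] [ 0.0004 -0.0007 -0.0002 -0.0005  0.0013  0.0003 -0.0004]
```

View pics/m2.png

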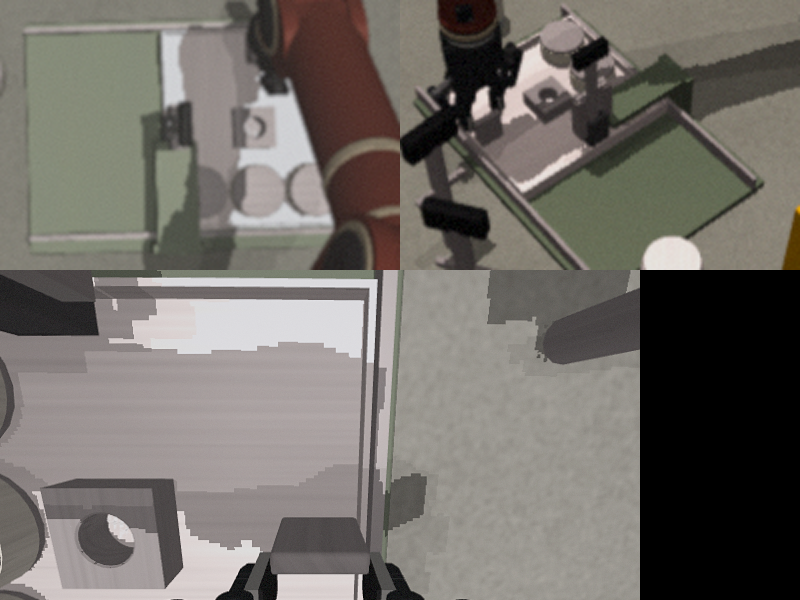

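Static wrist view: the tab's top is the band at u 272–369, v 283–303. The socket hole is at (106,269), and the pads hold the tab's ends. I'll compute exactly where it sits in the pads.

```bash
python3 - <<'E'
from h import *
s=status.get_state();f=lambda u,v,z:onz('wrist',(u,v),z,s)
print('tab',f(320,284,.072),f(320,303,.072));print('sock',f(106,269,.046),'block corner',[f(*p,.046) for p in((41,218),(152,218),(62,319),(166,312))])
T=lambda u,v,z:onz('top',c0(u,v),z)
print('arm axis y',T(354,300,.087),T(360,460,.087))
# refined arm edge in top pic at several rows
im=cv2.imread('pics/t0.png')
for r in(300,305,310,315,320,325,330): print(r, im[r,356:392,2].tolist())
E
```

```text
tab [ 0.58501216 -0.15774088  0.072     ] [ 0.5851687  -0.16585748  0.072     ]
sock [ 0.48600222 -0.16275459  0.046     ] block corner [array([ 0.46063654, -0.13896418,  0.046     ]), array([ 0.51012655, -0.13820349,  0.046     ]), array([ 0.46067241, -0.18899192,  0.046     ]), array([ 0.51155806, -0.18445001,  0.046     ])]
arm axis y [ 0.45627725 -0.06161372  0.087     ] [ 0.36132458 -0.06304877  0.087     ]
300 [99, 82, 74, 75, 72, 71, 80, 111, 124, 128, 126, 129, 128, 129, 128, 127, 129, 129, 128, 129, 128, 130, 128, 128, 127, 128, 130, 146, 175, 188, 189, 189, 188, 188, 187, 189]
305 [113, 97, 80, 73, 72, 65, 86, 118, 127, 129, 127, 125, 126, 127, 129, 130, 127, 127, 128, 129, 125, 128, 128, 129, 126, 129, 123, 134, 154, 169, 170, 174, 172, 176, 180, 181]
310 [115, 96, 76, 74, 70, 70, 82, 116, 127, 127, 127, 126, 128, 130, 126, 128, 125, 128, 128, 128, 125, 128, 126, 128, 126, 123, 131, 144, 164, 175, 177, 173, 175, 173, 175, 175]
315 [115, 96, 80, 75, 74, 69, 82, 102, 123, 126, 128, 125, 127, 125, 129, 128, 128, 129, 127, 126, 127, 125, 127, 127, 128, 129, 130, 137, 154, 167, 171, 173, 174, 172, 174, 172]
320 [117, 95, 78, 74, 74, 72, 76, 91, 115, 125, 124, 127, 127, 130, 126, 126, 126, 125, 124, 128, 127, 130, 126, 127, 126, 127, 129, 130, 146, 161, 174, 174, 175, 176, 174, 175]
325 [113, 94, 77, 72, 72, 72, 70, 81, 107, 123, 124, 125, 126, 128, 126, 126, 127, 124, 126, 125, 126, 127, 126, 126, 126, 127, 125, 125, 134, 155, 170, 169, 173, 171, 172, 173]
330 [115, 91, 76, 72, 75, 68, 66, 74, 106, 124, 126, 125, 126, 126, 126, 126, 126, 126, 125, 126, 126, 126, 123, 128, 127, 126, 124, 126, 135, 154, 164, 163, 162, 167, 172, 177]
```

Request:
apply_moves([
  [0, 0, 0, 0],
  [0, 0, 0, 0],
  [0, 0, 0, 0],
  [0, 0, 0, 0],
  [0, 0, 0, 0],
], claw=-0.2)

```text
t: 3.68
ee_pos: [0.5784, -0.1732, 0.0488]
tcp_rot: [-1.571, -0.013, 0.016]
contact_force: [-0.3, -0.4, 0.3]
grip_width: 0.0515
```

Request:
apply_moves([
  [0.005, 0.008, 0, 0],
  [0.01, 0.015, 0, 0],
  [0.01, 0.015, 0, 0],
  [0.01, 0.015, 0, 0],
  [0.01, 0.015, 0, 0],
])

```text
t: 4.1
ee_pos: [0.5867, -0.1617, 0.0489]
tcp_rot: [-1.571, -0.015, 0.015]
contact_force: [0.8, -0.1, -0.4]
grip_width: 0.051
```

Request:
apply_moves([
  [0, 0, 0, 0],
  [0, 0, 0, 0],
  [0, 0, 0, 0],
  [0, 0, 0, 0],
  [0, 0, 0, 0],
], claw=1, grip_force=40)

```text
t: 4.52
ee_pos: [0.5838, -0.1622, 0.0491]
tcp_rot: [-1.571, -0.009, 0.019]
contact_force: [-4.3, -0.0, 4.4]
grip_width: 0.0392
```

Request:
apply_moves([
  [0, 0, 0, 0],
  [0, 0, 0, 0],
  [0, 0, 0, 0],
  [0, 0, 0, 0],
  [0, 0, 0, 0],
])

```text
t: 4.93
ee_pos: [0.5838, -0.1622, 0.0491]
tcp_rot: [-1.571, -0.009, 0.019]
contact_force: [-5.5, 0.2, 5.4]
grip_width: 0.039
```

Request:
apply_moves([
  [0, 0.008, 0, 0],
  [0, 0.02, 0, 0],
  [-0.001, 0.035, 0, 0],
  [-0.001, 0.05, 0, 0],
  [-0.001, 0.065, 0, 0],
])

```text
t: 5.35
ee_pos: [0.5832, -0.1175, 0.0491]
tcp_rot: [-1.577, -0.008, 0.017]
contact_force: [-4.4, -4.6, 5.3]
grip_width: 0.0385
```

Request:
apply_moves([
  [0, 0.015, 0, 0],
  [0, 0.03, 0, 0],
  [-0.001, 0.045, 0, 0],
  [-0.001, 0.058, 0, 0],
  [-0.001, 0.068, 0, 0],
])

```text
t: 5.77
ee_pos: [0.5825, -0.0648, 0.0491]
tcp_rot: [-1.575, -0.009, 0.018]
contact_force: [-4.1, -3.1, 5.5]
grip_width: 0.0391
```

Request:
apply_moves([
  [0, 0, 0, 0],
  [0, 0, 0, 0],
  [0, 0, 0, 0],
  [0, 0, 0, 0],
  [0, 0, 0, 0],
])

```text
t: 6.18
ee_pos: [0.5825, -0.0618, 0.049]
tcp_rot: [-1.57, -0.01, 0.019]
contact_force: [-5.4, 1.2, 5.1]
grip_width: 0.0391
```

```bash
python3 - <<'E'
from h import *
s,w=cap('wrist','w3.png');s2,t=cap('top','t3.png');s3,c=cap('scene','s3.png')
print(s['ee_pos'],s['contact_force'],s['grip_width'])
a=cv2.resize(t[222:357,285:485],None,fx=2,fy=2,interpolation=2);b=cv2.resize(c[150:285,210:410],None,fx=2,fy=2,interpolation=2)
out=np.zeros((600,800,3),np.uint8);out[:270,:400]=a;out[:270,400:]=b;out[270:,:640]=w[:330]
cv2.imwrite('pics/m3.png',out[:,:,::-1])
E
```

```text
[ 0.58245012 -0.06182418  0.04903765] [-5.41608054  1.17208163  5.11397255] 0.0390605498806547
```

View pics/m3.png

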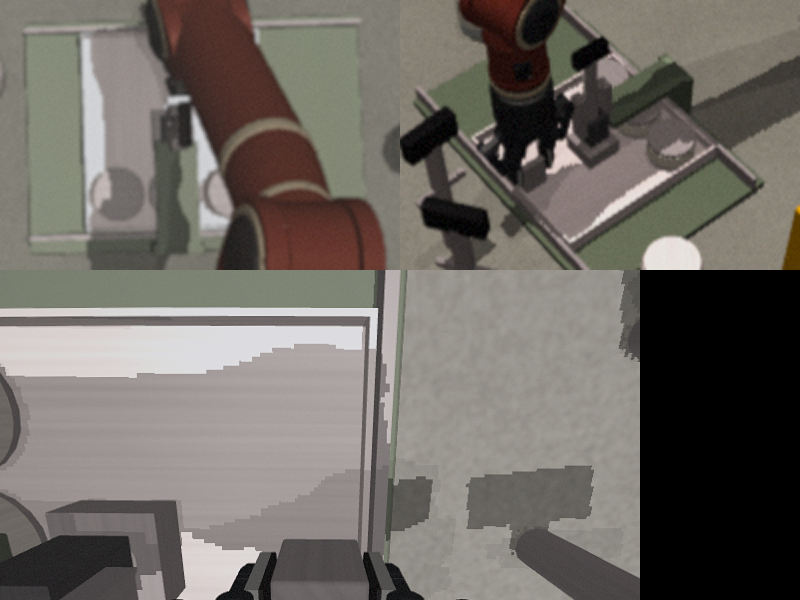

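Request:
apply_moves([
  [0, 0, 0, 0],
  [0, 0, 0, 0],
  [0, 0, 0, 0],
  [0, 0, 0, 0],
  [0, 0, 0, 0],
], claw=-0.2)

```text
t: 6.75
ee_pos: [0.5858, -0.0624, 0.0491]
tcp_rot: [-1.571, -0.015, 0.014]
contact_force: [0.7, 0.6, -0.1]
grip_width: 0.0508
```

Request:
apply_moves([
  [0, 0, 0.03, 0],
  [0, 0, 0.08, 0],
  [0, 0, 0.13, 0],
  [0, 0, 0.18, 0],
  [0, 0, 0.23, 0],
])

```text
t: 7.17
ee_pos: [0.5851, -0.0622, 0.2234]
tcp_rot: [-1.571, -0.015, 0.014]
contact_force: [0.6, -0.5, -0.0]
grip_width: 0.0513
```

Request:
apply_moves([
  [0, 0, 0.03, -0.133],
  [0, 0, 0.06, -0.267],
  [0, 0, 0.09, -0.4],
  [0, 0, 0.12, -0.533],
  [0, 0, 0.14, -0.667],
], claw=-1)

```text
t: 7.58
ee_pos: [0.586, -0.062, 0.3292]
tcp_rot: [-1.533, 0.397, -0.403]
contact_force: [-0.5, -0.7, 0.2]
grip_width: 0.0851
```

Request:
apply_moves([
  [-0.027, 0, 0, -0.133],
  [-0.053, 0, 0, -0.267],
  [-0.08, 0, 0, -0.4],
  [-0.106, 0, 0, -0.533],
  [-0.133, 0, 0, -0.667],
])

```text
t: 8.0
ee_pos: [0.4846, -0.0621, 0.3265]
tcp_rot: [-1.416, 0.805, -0.806]
contact_force: [0.7, 0.6, 0.2]
grip_width: 0.0856
```

Request:
apply_moves([
  [0, 0, 0, -0.133],
  [0, 0, 0, -0.267],
  [0, 0, 0, -0.4],
  [0, 0, 0, -0.533],
  [0, 0, 0, -0.667],
])

```text
t: 8.42
ee_pos: [0.4855, -0.0621, 0.3267]
tcp_rot: [-1.215, 1.199, -1.2]
contact_force: [-0.1, -0.4, 0.7]
grip_width: 0.0854
```

Request:
apply_moves([
  [0, 0, 0, 0],
  [0, 0, 0, 0],
  [0, 0, 0, 0],
  [0, 0, 0, 0],
  [0, 0, 0, 0],
])

```text
t: 8.83
ee_pos: [0.4855, -0.0622, 0.3265]
tcp_rot: [-1.218, 1.195, -1.195]
contact_force: [-0.8, -0.2, -0.8]
grip_width: 0.0853
```

```bash
python3 - <<'E'
from h import *
s,w=cap('wrist','w4.png')
print(s['ee_pos'],s['tcp_rot'],s['contact_force'],s['qvel'].max())
print(proj('wrist',[.483,-.061,.222],s),proj('wrist',[.508,-.061,.046],s),proj('wrist',[.583,-.06,.072],s))
E
```

```text
[ 0.48546808 -0.06218961  0.3265201 ] [-1.21791878  1.19549652 -1.19534182] [-0.76561295 -0.22867516 -0.76881848] 0.0018624991544791535
(np.float64(317.1945401084733), np.float64(243.3636052201479)) (np.float64(318.7456434110979), np.float64(184.40139942567868)) (np.float64(318.99125254996807), np.float64(119.007054755531))
```

View pics/w4.png

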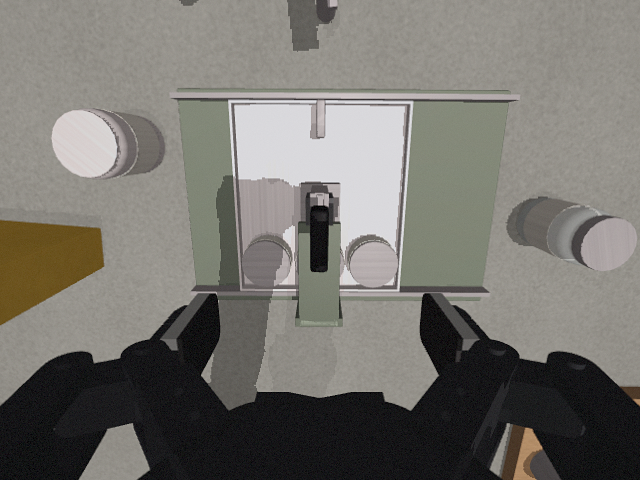

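The wrist view shows the block (u 300–340), arm (299–341), handle (310–329) and tab (316–325) all centred near u=320, so the tray looks lined up. I'll check it numerically.

```bash
python3 - <<'E'
from h import *
im=cv2.imread('pics/w4.png')
for r in(188,192,110,130,230,290,310): print(r,im[r,294:348,2].tolist())
s=status.get_state();f=lambda u,v,z:onz('wrist',(u,v),z,s)
print('handle',f(319.5,206,.222),f(319.5,270,.222))
E
```

```text
188 [148, 151, 151, 148, 150, 148, 113, 104, 106, 103, 106, 104, 106, 109, 105, 105, 106, 85, 78, 79, 77, 77, 77, 76, 80, 78, 75, 82, 78, 80, 77, 77, 74, 98, 187, 182, 180, 182, 179, 180, 181, 181, 180, 180, 180, 180, 202, 218, 217, 217, 218, 217, 217, 216]
192 [150, 150, 147, 147, 151, 148, 130, 105, 107, 106, 106, 113, 108, 74, 77, 69, 64, 70, 71, 73, 72, 101, 99, 100, 99, 98, 98, 100, 100, 96, 70, 73, 73, 74, 92, 125, 123, 127, 165, 185, 181, 183, 180, 180, 181, 183, 202, 220, 217, 217, 217, 218, 217, 217]
110 [218, 217, 217, 217, 216, 216, 217, 217, 216, 217, 217, 218, 216, 217, 217, 217, 217, 171, 176, 175, 176, 173, 110, 164, 190, 188, 192, 194, 197, 200, 159, 160, 221, 218, 217, 216, 217, 217, 217, 216, 217, 217, 217, 217, 216, 217, 217, 217, 218, 216, 218, 217, 216, 217]
130 [216, 217, 216, 218, 217, 218, 216, 217, 217, 218, 217, 217, 216, 217, 216, 219, 183, 153, 155, 155, 156, 155, 116, 166, 187, 186, 186, 187, 187, 185, 156, 190, 220, 218, 216, 217, 218, 217, 217, 218, 217, 217, 217, 217, 217, 217, 217, 217, 218, 219, 218, 218, 217, 216]
230 [219, 138, 144, 144, 67, 69, 73, 71, 70, 75, 69, 71, 67, 73, 75, 73, 21, 16, 19, 4, 21, 28, 14, 24, 20, 27, 14, 12, 22, 19, 20, 15, 16, 10, 57, 139, 134, 133, 135, 134, 132, 133, 132, 132, 132, 132, 125, 223, 218, 217, 217, 218, 217, 218]
290 [226, 225, 141, 144, 116, 118, 124, 121, 120, 121, 119, 120, 123, 121, 126, 124, 123, 123, 123, 122, 122, 123, 124, 123, 123, 122, 123, 124, 124, 122, 123, 123, 125, 123, 123, 122, 124, 123, 122, 125, 124, 122, 123, 122, 131, 164, 222, 219, 219, 218, 221, 223, 222, 223]
310 [143, 147, 77, 44, 53, 121, 118, 119, 121, 122, 118, 119, 117, 119, 120, 118, 118, 122, 119, 118, 117, 119, 117, 118, 119, 119, 118, 119, 119, 118, 119, 120, 119, 120, 120, 121, 119, 118, 118, 121, 119, 120, 117, 120, 130, 46, 52, 100, 160, 157, 154, 150, 149, 152]
handle [ 0.51175798 -0.06222182  0.222     ] [ 0.46146058 -0.06316409  0.222     ]
```

```bash
python3 - <<'E'
from h import *
s=status.get_state();f=lambda u,v,z:onz('wrist',(u,v),z,s).round(4)
print('block',f(300,188,.046),f(340,188,.046),'arm',f(297.8,230,.087),f(340.3,230,.087),f(297.8,290,.087),f(338.4,290,.087),'tab',f(316.6,120,.072),f(324.8,120,.072))
E
```

```text
block [ 0.5031 -0.0377  0.046 ] [ 0.5041 -0.0876  0.046 ] arm [ 0.4594 -0.0377  0.087 ] [ 0.4604 -0.0871  0.087 ] [ 0.3837 -0.0378  0.087 ] [ 0.3847 -0.0875  0.087 ] tab [ 0.5819 -0.0574  0.072 ] [ 0.5821 -0.0665  0.072 ]
```

Request:
apply_moves([
  [-0.002, 0, -0.045, 0],
  [-0.002, 0, -0.09, 0],
  [-0.002, 0, -0.135, 0],
  [-0.002, 0, -0.17, 0],
  [-0.002, 0, -0.18, 0],
])

```text
t: 9.3
ee_pos: [0.4812, -0.062, 0.1878]
tcp_rot: [-1.223, 1.202, -1.191]
contact_force: [-0.3, 0.1, 0.2]
grip_width: 0.0851
```

Request:
apply_moves([
  [0, 0, 0, 0],
  [0, 0, 0, 0],
  [0, 0, 0, 0],
  [0, 0, 0, 0],
  [0, 0, 0, 0],
], claw=1, grip_force=40)

```text
t: 9.72
ee_pos: [0.485, -0.0622, 0.193]
tcp_rot: [-1.215, 1.194, -1.198]
contact_force: [-0.0, 0.0, 0.2]
grip_width: 0.0255
```

Request:
apply_moves([
  [0, 0, 0, 0],
  [0, 0, 0, 0],
  [0, 0, 0, 0],
  [0, 0, 0, 0],
  [0, 0, 0, 0],
])

```text
t: 10.13
ee_pos: [0.4848, -0.0619, 0.1928]
tcp_rot: [-1.216, 1.194, -1.197]
contact_force: [-0.8, 1.0, 5.9]
grip_width: 0.0137
```

Request:
apply_moves([
  [0, 0, 0, 0],
  [0, 0, 0, 0],
  [0, 0, 0, 0],
  [0, 0, 0, 0],
  [0, 0, 0, 0],
])

```text
t: 10.55
ee_pos: [0.4847, -0.0618, 0.1928]
tcp_rot: [-1.216, 1.194, -1.197]
contact_force: [-0.5, 0.9, 6.1]
grip_width: 0.0133
```

Gripped: the opening reads 13 mm on the 14 mm handle. Next I raise it by 15 mm.

Request:
apply_moves([
  [0, 0, 0.004, 0],
  [0, 0, 0.008, 0],
  [0, 0, 0.012, 0],
  [0, 0, 0.016, 0],
  [0, 0, 0.02, 0],
])

```text
t: 10.97
ee_pos: [0.4837, -0.0622, 0.2066]
tcp_rot: [-1.218, 1.197, -1.196]
contact_force: [-0.2, 0.2, -2.4]
grip_width: 0.014
```

Request:
apply_moves([
  [0, 0, 0, 0],
  [0, 0, 0, 0],
  [0, 0, 0, 0],
  [0, 0, 0, 0],
  [0, 0, 0, 0],
])

```text
t: 11.38
ee_pos: [0.4838, -0.0622, 0.2064]
tcp_rot: [-1.218, 1.196, -1.196]
contact_force: [-1.2, 0.3, -1.7]
grip_width: 0.0133
```

```bash
python3 - <<'E'
from h import *
s,w=cap('wrist','w5.png');s3,c=cap('scene','s5.png')
print(s['ee_pos'],s['contact_force'],s['grip_width'])
b=cv2.resize(c[150:285,230:390],None,fx=3,fy=3,interpolation=2)
out=np.zeros((405,800,3),np.uint8);out[:405,:480]=b;out[:240,480:]=cv2.resize(w,(320,240))
cv2.imwrite('pics/m5.png',out[:,:,::-1])
E
```

```text
[ 0.48384385 -0.06216438  0.20636425] [-1.20631092  0.26598    -1.67060597] 0.013250558462528086
```

View pics/m5.png

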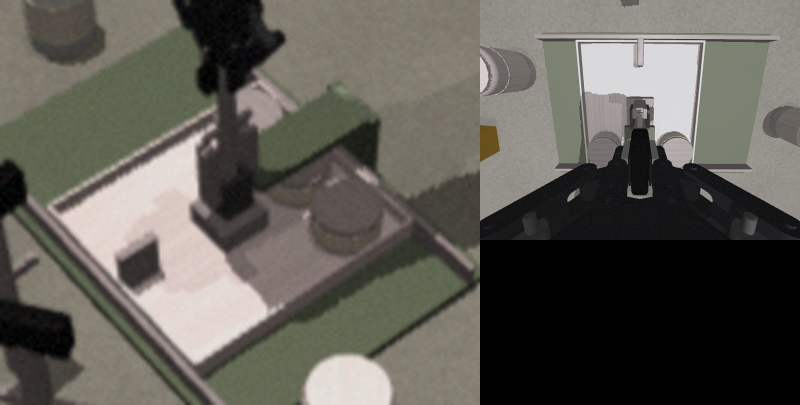

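The bolt is lifted: the force reads about 2 N downward and the rod stands higher in the sleeve. Now the quarter turn.

Request:
apply_moves([
  [0, 0, 0, 0.1],
  [0, 0, 0, 0.23],
  [0, 0, 0, 0.37],
  [0, 0, 0, 0.52],
  [0, 0, 0, 0.667],
])

```text
t: 11.9
ee_pos: [0.4839, -0.0622, 0.2065]
tcp_rot: [-1.42, 0.797, -0.797]
contact_force: [-0.3, -0.2, -3.2]
grip_width: 0.0134
```

Request:
apply_moves([
  [0, 0, 0, 0.133],
  [0, 0, 0, 0.267],
  [0, 0, 0, 0.4],
  [0, 0, 0, 0.533],
  [0, 0, 0, 0.667],
])

```text
t: 12.32
ee_pos: [0.4835, -0.0619, 0.2063]
tcp_rot: [-1.535, 0.393, -0.391]
contact_force: [-0.5, 0.3, -1.9]
grip_width: 0.0134
```

Request:
apply_moves([
  [0, 0, 0, 0.15],
  [0, 0, 0, 0.3],
  [0, 0, 0, 0.45],
  [0, 0, 0, 0.58],
  [0, 0, 0, 0.667],
])

```text
t: 12.73
ee_pos: [0.4836, -0.062, 0.2063]
tcp_rot: [-1.57, -0.017, 0.019]
contact_force: [0.1, 0.7, -2.4]
grip_width: 0.0131
```

Request:
apply_moves([
  [0, 0, 0, 0],
  [0, 0, 0, 0],
  [0, 0, 0, 0],
  [0, 0, 0, 0],
  [0, 0, 0, 0],
])

```text
t: 13.15
ee_pos: [0.484, -0.0621, 0.2065]
tcp_rot: [-1.571, -0.014, 0.014]
contact_force: [-0.9, 0.0, -3.2]
grip_width: 0.0135
```

Request:
apply_moves([
  [0, 0, -0.007, 0],
  [0, 0, -0.013, 0],
  [0, 0, -0.02, 0],
  [0, 0, -0.025, 0],
  [0, 0, -0.025, 0],
])

```text
t: 13.57
ee_pos: [0.4836, -0.0622, 0.1867]
tcp_rot: [-1.57, -0.013, 0.016]
contact_force: [0.1, -0.3, -2.5]
grip_width: 0.0137
```

Request:
apply_moves([
  [0, 0, -0.005, 0],
  [0, 0, -0.01, 0],
  [0, 0, -0.014, 0],
  [0, 0, -0.016, 0],
  [0, 0, -0.016, 0],
])

```text
t: 13.98
ee_pos: [0.4839, -0.0621, 0.1754]
tcp_rot: [-1.571, -0.014, 0.015]
contact_force: [0.7, 0.9, -1.8]
grip_width: 0.0135
```

Request:
apply_moves([
  [0, 0, -0.004, 0],
  [0, 0, -0.008, 0],
  [0, 0, -0.012, 0],
  [0, 0, -0.014, 0],
  [0, 0, -0.014, 0],
])

```text
t: 14.4
ee_pos: [0.4839, -0.0621, 0.1648]
tcp_rot: [-1.571, -0.014, 0.015]
contact_force: [0.3, 0.2, -2.6]
grip_width: 0.0137
```

Request:
apply_moves([
  [0, 0, -0.002, 0],
  [0, 0, -0.003, 0],
  [0, 0, -0.005, 0],
  [0, 0, -0.005, 0],
  [0, 0, -0.005, 0],
])

```text
t: 14.82
ee_pos: [0.484, -0.0622, 0.1614]
tcp_rot: [-1.571, -0.014, 0.015]
contact_force: [-0.2, -0.2, -3.0]
grip_width: 0.0138
```

Request:
apply_moves([
  [0, 0, 0, 0],
  [0, 0, 0, 0],
  [0, 0, 0, 0],
  [0, 0, 0, 0],
  [0, 0, 0, 0],
], claw=-0.4)

```text
t: 15.23
ee_pos: [0.4842, -0.0623, 0.1618]
tcp_rot: [-1.571, -0.015, 0.014]
contact_force: [0.5, -0.2, 0.5]
grip_width: 0.0598
```

Request:
apply_moves([
  [0, 0, 0.03, 0],
  [0, 0, 0.07, 0],
  [0, 0, 0.12, 0],
  [0, 0, 0.17, 0],
  [0, 0, 0.2, 0],
])

```text
t: 15.65
ee_pos: [0.4853, -0.0619, 0.3156]
tcp_rot: [-1.571, -0.019, 0.01]
contact_force: [0.2, -0.2, 0.5]
grip_width: 0.06
```

Request:
apply_moves([
  [0.02, -0.04, 0, 0],
  [0.04, -0.08, 0, 0],
  [0.06, -0.12, 0, 0],
  [0.08, -0.16, 0, 0],
  [0.08, -0.16, 0, 0],
])

```text
t: 16.07
ee_pos: [0.545, -0.1911, 0.3102]
tcp_rot: [-1.576, -0.006, 0.006]
contact_force: [-0.5, -1.5, -1.0]
grip_width: 0.06
```

Request:
apply_moves([
  [0, 0, 0, 0],
  [0, 0, 0, 0],
  [0, 0, 0, 0],
  [0, 0, 0, 0],
  [0, 0, 0, 0],
])

```text
t: 16.48
ee_pos: [0.5439, -0.1809, 0.312]
tcp_rot: [-1.571, -0.016, 0.016]
contact_force: [0.1, 0.8, 0.9]
grip_width: 0.0598
```

```bash
python3 - <<'E'
from h import *
s,w=cap('wrist','w6.png');s2,t=cap('top','t6.png');s3,c=cap('scene','s6.png')
print(s['ee_pos'],s['contact_force'],s['grip_width'],'top px of handle if down/if on block',proj('scene',[.483,-.062,.188]),proj('scene',[.483,-.062,.212]),proj('wrist',[.483,-.062,.188],s),proj('wrist',[.483,-.062,.212],s))
a=cv2.resize(t[222:357,285:485],None,fx=2,fy=2,interpolation=2);b=cv2.resize(c[150:285,210:410],None,fx=2,fy=2,interpolation=2)
out=np.zeros((600,800,3),np.uint8);out[:270,:400]=a;out[:270,400:]=b;out[270:,:640]=w[:330]
cv2.imwrite('pics/m6.png',out[:,:,::-1])
E
```

```text
[ 0.5438732  -0.18085873  0.31196022] [0.1167995  0.78465004 0.92042366] 0.059781631703947465 top px of handle if down/if on block (np.float64(305.18624978562207), np.float64(181.4071455115805)) (np.float64(304.96220539329704), np.float64(174.65506307897755)) (np.float64(236.39251302857144), np.float64(69.97542266546037)) (np.float64(227.72201208161476), np.float64(62.04799333849806))
```

View pics/m6.png

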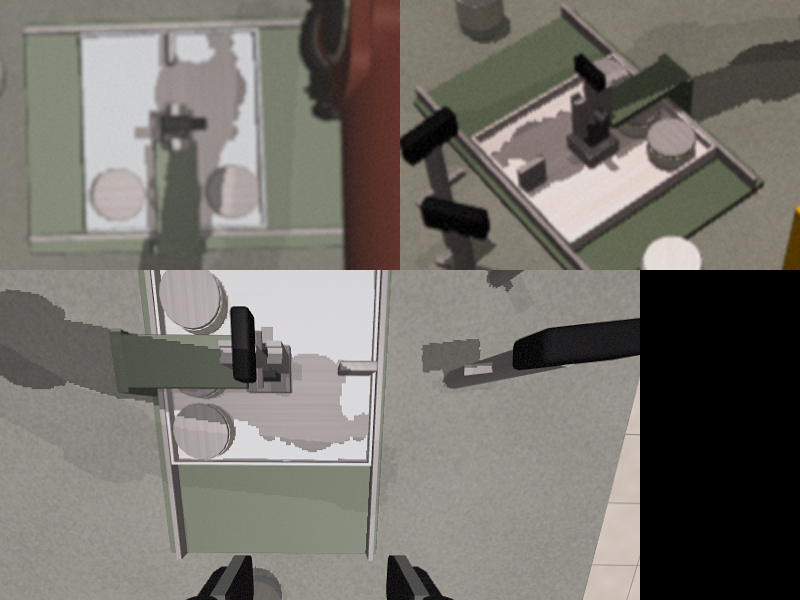

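The handle is turned a quarter and has dropped. Its top centre is at about (305,181.5) in the scene view, where I predicted (305,181.4) for a bottomed-out bolt and (305,175) for one standing on the block. The tray is still in line, the bystanders haven't moved, and the arm is clear.

```bash
python3 -c "
from h import *
print(status.get_state()['t'],order.hand_in())"
```

```text
the job is handed in; nothing more can be done
16.6333 None
```

I pushed the tray into line, locked it with the bolt, and handed the job in at about 16.6 s of the 53 s; hand-in gave no verdict.

**What I did:**
- **Tray:** I gripped the push tab and moved the tray about 100 mm to +y. My first grip was about 11 mm off because I read the arm's pose while it was still settling. I re-gripped before pushing.
- **Bolt:** I lifted it about 14 mm, turned it 90°, lowered it 45 mm and released it.

**Last checks:**
- **Tray alignment:** before I lifted the bolt, the block was within about 1 mm of the sleeve arm in y. The final pictures still show it in line.
- **Bolt height:** by eye, the handle's top centre in the scene view was at row 181.5. I predicted 181.4 for a bottomed-out bolt and about 175 for one standing on the block. The measured drop since the start was about 8.4 pixel rows, against 9.6 expected for 34 mm, which is close but not exact.
- **Lowering:** I felt no resistance, and the handle's weight came off the gripper on release.
- **Rest of the scene:** the arm ended clear with near-zero contact force, and the robot never went near the can, jar or carton. I did not measure their final positions.

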